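# Hang the cutting guide level on the hook post

## Task

Take the L-shaped white cutting guide out of the rack by its tab and hang it on the hook post by the one hole that lets it hang level, its leg pointing down. Feed that hole over the peg's head and push the guide straight back until it bears lightly but firmly on the stop collar, wherever that is set, then let it down gently onto the neck and let go. Never press hard on the post (no more than a kilogram and a half), and leave the other things where they are.

Things in the scene. Friction and masses are not known exactly. Their poses are not given: they have to be found in the camera images.
- guide_tab (a point): L-shaped white plastic guide, upright, 8 mm thick, even density, 0.1-0.2 kg. Point: centre of its grip tab, 30 mm wide (y), 46 high. x = plate's normal, y along its arm, z up. Below the tab the arm: 160 long (y -80..80 mm), 44 high (z -67..-23 from here); below its -y end the leg: 50 wide (y -80..-30), 150 long (z -217..-67). Pinch the tab across its 8 mm.
- guide: the whole guide, same axes; origin level with the leg's foot, 217 mm straight below guide_tab, in the middle of the 8 mm. Four round through holes of 19.5 mm diameter in a row in the arm (hole_a to hole_d, 26 mm apart); only the one straight above the plate's centre of mass hangs it level, the next ones leave it some 25 degrees askew.
- hole_a (a point): centre of the hole at y -53 mm from the tab's middle (over the leg), 39 mm below guide_tab, half-way through the plate
- hole_b (a point): centre of the hole at y -27 mm, otherwise like hole_a
- hole_c (a point): centre of the hole at y -1 mm (under the tab), otherwise like hole_a
- hole_d (a point): centre of the hole at y +25 mm, otherwise like hole_a
- neck (a point): a point on the peg's axis just behind its head, 215 mm above the table; x along the level peg into the post, z up. Head: 16 mm across, x -15..-7 mm, its front 4 mm tapering to 10. Neck: 8 mm across, from x -7 back to the collar, a stop ring 24 mm across, set anew each time with its face at x +7 to +32 mm: feel for it. Properly hung, the hole's centre is about 6 mm below the axis.
- post: the fixed metal hook post, rigid, its collar clamped fast; origin on the table straight below neck, same axes; the peg points to -x. Upright 24 x 30 mm, x +60 to +84 mm, 225 mm high; foot 110 x 120 mm, 14 mm high, x +25 to +135 mm.
- rack: fixed metal rack; origin under the middle of its base, 150 x 190 x 12 mm; axes as the guide's. Two slots 10 mm wide along y, at x -50 and +50 mm. The guide stands in one: its foot on the base between cheeks 25 mm high, its arm on top of a wall 26 mm thick (y -25..80 mm, 162 mm high) between cheeks 22 mm high. Lift it 50 mm or more, then off to one side of that wall: the leg hangs beside it.
- scraper_mid (a point): centre of the small scraper board in the other slot (95 mm long, 66 mm high, wooden grip along its top, top 228 mm above the table). To be left alone.
- scraper: the same scraper board; origin on the rack's base
- bowl: small steel bowl, 90 mm across, 48 mm high, between rack and post; origin at its underside. To be left alone.
- bottle: clear bottle, 60 mm across, 160 mm high, beyond the work; origin at its underside. To be left alone.

How it is judged:
By the outcome, as a careful person would: the job done as asked, in the order asked, and still so for the second after the job is handed in, with the robot touching nothing.
It also fails if it takes over 61 s, if anything falls off the work surface, if the arm or the gripper's body presses on something with over 40 N, if the wrist force passes 120 N, or if a joint passes its speed limit or range.

## Robot

A 7-joint arm with a two-finger parallel gripper is mounted at the origin on the work surface. World frame = base frame: x ahead of the robot, y to its left, z up, the work surface at z = 0. Lengths are in m, angles in rad, forces in N, time in s.
With the tool pointing down it reaches from about 0.4 to 0.875 m from the base axis. Payload 19.3 kg.
Tool frame: the origin (TCP) lies midway between the tips of the shut fingers; the grasp point (between the pads) lies 19 mm behind it (ctrl.grip_point_offset is the distance from the TCP to the grasp point, in m); y points along the fingers, z is the direction in which the jaws open and shut, and the axes are right-handed (so a half turn about y gives the same grasp; the last joint's range is limited). The gripper opens to 85 mm and grips with 20 to 120 N. Pads are 22 mm wide; open, the fingers measure 114 mm over their backs; the gripper's body (76 mm by 85 mm) begins 54 mm behind the grasp point. The pads swing forward as they close: fully open they stand 13 mm farther back than shut.
Start: joints at [-1.395, 0.521, -0.036, 1.599, 0.021, 1.021, -0.113], TCP at [0.152, 0.606, 0.231] pointing down, gripper open.
Joint ranges: [-2.91, 2.91], [-0.3, 2.13], [-1.5, 1.42], [0.17, 2.43], [-1.26, 4.41], [0.16, 1.93], [-2.52, 2.52]. Speed limits (rad/s): [1.89, 1.89, 2.39, 2.39, 3.01, 3.01, 3.01].

## Interface

Orientations are given as a 3x3 rotation matrix whose columns are the frame's x, y, z axes.
In Python, from rig import readout, cams, ctrl, models gives the robot as it stands. The module is installed in compiled form; this text tells all that it offers.
- The arm moves only by the tool jog_arm, never from a script. Its argument "series" is a list of rows, each a list of 7 numbers: the turn, a rotation vector about the tool's x, y, z in degrees, then the shift along the tool's x, y, z in mm, then the opening, from 0 (shut) to 1 (fully open). A call has 1 to 12 rows; each row is the pose to reach, as a shift and turn from the pose commanded when the call began, along the tool's axes at that moment; what a row does not reach only later rows make up. A row lasts 1/12 s, in which the tool goes at most 41.7 mm and 7.16 degrees, less where a joint would pass 70% of its speed; a pose out of reach is approached as far as the arm can. A call with a gripper value outside its range is refused whole. The fingers move at their own pace and stop on an object; "newtons" is the grip in N (left out, the last holds). Time passes only in rows, so rows that repeat a pose let the fingers close. It gives the time, the measured TCP pose, the force and the opening at its end, in the units of the state.
- readout.sense(): the state, without advancing time (a new reading comes with each control period).
- cams.read_camera(name): name is "scene" or "side" or "wrist"; returns the picture (480x640x3 uint8, red, green, blue); there is no depth.
- cams.camera_model(name): a dict with "K" (3x3 intrinsics, pixels), "k1" (the pictures are not rectified: a ray, as slopes to the right and down, at radius r is drawn at 1 + k1 r^2 times it, then the intrinsics apply), "world_to_cam" (4x4, takes a point from world to camera coordinates). Camera axes: x right, y down, z forward; pixel columns grow to the right and rows downward; lengths in m; the calibration is good to about 2 mm. A picture is of the moment at which its call begins: read the wrist's pose just before it. camera_model takes no time and is no camera call; for the wrist camera it gives the pose at the moment of the call.
- ctrl.hand_in(): hands the job in, once; it reports no verdict.
Trained networks look in the newest picture that a camera, given by its name, has taken for a name from the list of things; names that differ only in an ending like _2 or _b are one class to them, and where a whole thing is asked for, a point or a joint stands for the part that bears it (a point fixed in the world has none). Each returns a list of dicts, best first, with "confidence" (0 to 1); they miss things now and then, are a little off and sometimes report something else, mostly with a low value. They report only what shows in the picture. A call takes as long as a camera call.
- models.silhouettes(camera, name): "region" (480x640 bool, what is visible of it) and "box" ([left, top, right, bottom] in pixels, round what is visible of it).
The state is a dict: "clock": time; "joints": joint angles; "joint_velocities": joint speeds; "effort": joint torques, N m; "ee_pos": TCP position; "tool_rot": TCP orientation; "wrist_force": force on the tool from outside, world axes, zero at the start; "wrist_torque": the same for the moment, N m; "opening": opening from 0.0 (shut) to 1.0 (fully open).
Only numpy, scipy, OpenCV 4.12 (cv2) and the standard library are available. Lean on these libraries where they do the work, as an engineer would, in place of code of your own. Each camera call takes 0.05 s, during which the arm holds its last target.

## Working session

There is one attempt and no reset: what is moved stays moved. The work goes in short steps, Python scripts to look and compute and a tool call to move; the robot and the scene stay as the last step left them, time stands still between calls to the robot, and variables do not carry over. Pictures are saved under pics/ and viewed, and the job is handed in when it is done.

Besides the shell and the picture viewer there is one more tool, called after "Request:" by a JSON object that holds its "api" and its "payload". jog_arm: Moves the arm, as the interface text tells. Its arguments: {"type":"object","properties":{"series":{"type":"array","items":{"type":"array","items":{"type":"number"}}},"newtons":{"type":"number"}},"required":["series"]}

```bash
mkdir -p pics; ls; cat > h.py <<'E'
import numpy as np, cv2
from rig import readout, cams, ctrl, models
def snap(n,f):
    im=cams.read_camera(n); cv2.imwrite('pics/'+f,im[:,:,::-1]); return im
def ray(m,u,v):
    K=np.array(m['K']);x=(u-K[0,2])/K[0,0];y=(v-K[1,2])/K[1,1]
    rd=np.hypot(x,y);r=rd
    for _ in range(20): r=rd/(1+m['k1']*r*r)
    s=r/rd if rd>0 else 1
    T=np.array(m['world_to_cam']);R=T[:3,:3];t=T[:3,3]
    d=R.T@np.array([x*s,y*s,1.]);return -R.T@t,d/np.linalg.norm(d)
def proj(m,P):
    T=np.array(m['world_to_cam']);P=np.atleast_2d(P);p=P@T[:3,:3].T+T[:3,3]
    x=p[:,:2]/p[:,2:];r2=(x**2).sum(1);x=x*(1+m['k1']*r2)[:,None]
    K=np.array(m['K']);return x*[K[0,0],K[1,1]]+K[:2,2]
def tri(rs):
    A=np.zeros((3,3));b=np.zeros(3)
    for o,d in rs:
        M=np.eye(3)-np.outer(d,d);A+=M;b+=M@o
    return np.linalg.solve(A,b)
E
python3 - <<'E'
from h import *
np.set_printoptions(precision=4,suppress=True)
s=readout.sense()
for k,v in s.items(): print(k,v)
for n in ['scene','side','wrist']:
    snap(n,n+'0.png'); m=cams.camera_model(n); print(n,m)
    for t in ['guide','post','rack','scraper','bowl','bottle']:
        try:
            for d in models.silhouettes(n,t)[:2]:
                r=d['region'];ys,xs=np.nonzero(r);print(n,t,round(d['confidence'],2),d['box'],xs.mean(),ys.mean(),len(xs))
        except Exception as e: print(t,e)
print(ctrl.grip_point_offset, readout.sense()['clock'])
E
```

```text
pics
clock 0.0
joints [-1.3952  0.522  -0.0363  1.6     0.0212  1.0211 -0.1128]
joint_velocities [-0.001   0.002  -0.0011 -0.0011 -0.0004  0.001   0.0005]
effort [  0.0001 -92.7079   1.9802 -36.9945   0.018    0.0079  -0.    ]
ee_pos [0.152  0.6059 0.2307]
tool_rot [[ 0.9699 -0.0002  0.2434]
 [-0.2434 -0.0012  0.9699]
 [ 0.0001 -1.     -0.0012]]
wrist_force [ 0.5463 -0.6102  0.1937]
wrist_torque [ 0.0734  0.0298 -0.0558]
opening 0.9977102236362013
scene {'K': array([[479.4624,   0.    , 318.7926],
       [  0.    , 479.4624, 243.2101],
       [  0.    ,   0.    ,   1.    ]]), 'k1': -0.10526102478713871, 'world_to_cam': array([[-0.8106,  0.5856,  0.    ,  0.4843],
       [ 0.4237,  0.5865, -0.6903, -0.1509],
       [-0.4043, -0.5596, -0.7235,  1.3271],
       [ 0.    ,  0.    ,  0.    ,  1.    ]])}
scene guide 0.81 [274.3, 116.2, 316.1, 173.4] 292.2715909090909 139.23636363636365 880
scene post 0.6 [316.1, 274.8, 409.0, 395.8] 356.2882991556092 342.59734620024125 4145
scene rack 0.62 [241.3, 137.6, 325.8, 236.8] 286.95895287958115 191.06952879581152 4775
scene scraper 0.96 [254.6, 137
[... 777 characters left out ...]
50.1, 135.7, 440.0, 255.2] 395.5784919653894 207.51668726823237 6472
side rack 0.54 [423.0, 110.7, 440.5, 183.1] 431.1758691206544 142.67280163599182 489
side scraper 0.59 [365.9, 114.2, 383.1, 170.5] 373.1041292639138 137.34290843806104 557
side bottle 0.96 [202.8, 220.4, 242.9, 302.0] 222.85192802056557 260.53470437017995 1945
wrist {'K': array([[344.5088,   0.    , 322.973 ],
       [  0.    , 344.5088, 240.467 ],
       [  0.    ,   0.    ,   1.    ]]), 'k1': -0.040391599015360255, 'world_to_cam': array([[ 0.243 ,  0.97  ,  0.0006, -0.6238],
       [ 0.9192, -0.2305,  0.3191, -0.0409],
       [ 0.3097, -0.077 , -0.9477,  0.3812],
       [ 0.    ,  0.    ,  0.    ,  1.    ]])}
0.0187 1.05
```

View pictures.

View pics/scene0.png

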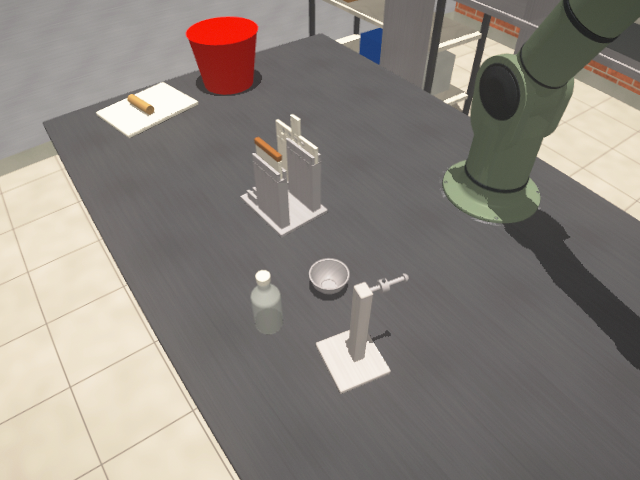

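View pics/side0.png

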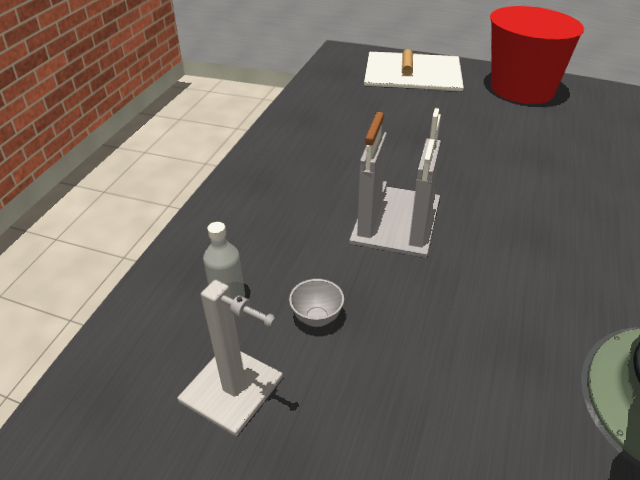

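View pics/wrist0.png

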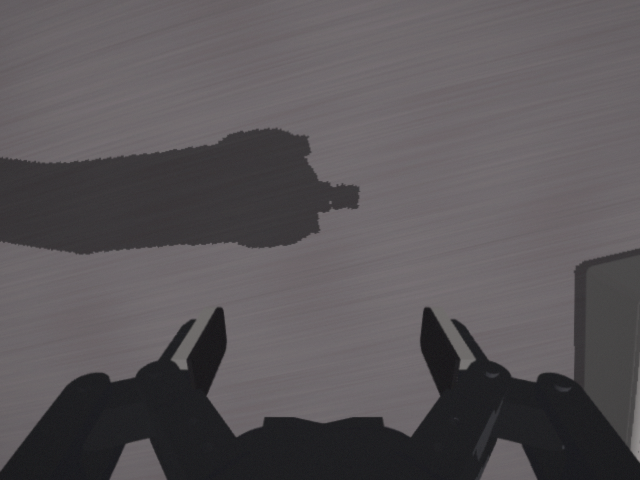

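```bash
python3 - <<'E'
import cv2
a=cv2.imread('pics/scene0.png');b=cv2.imread('pics/side0.png')
def c(im,x,y,w,h,s,f): cv2.imwrite('pics/'+f,cv2.resize(im[y:y+h,x:x+w],None,fx=s,fy=s,interpolation=cv2.INTER_CUBIC))
c(a,235,110,100,125,4.8,'z1.png');c(b,345,100,110,160,3.7,'z2.png')
c(a,310,260,110,140,4.2,'z3.png');c(b,170,270,140,170,3.5,'z4.png')
E
```

```text
(no output)
```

View pics/z1.png

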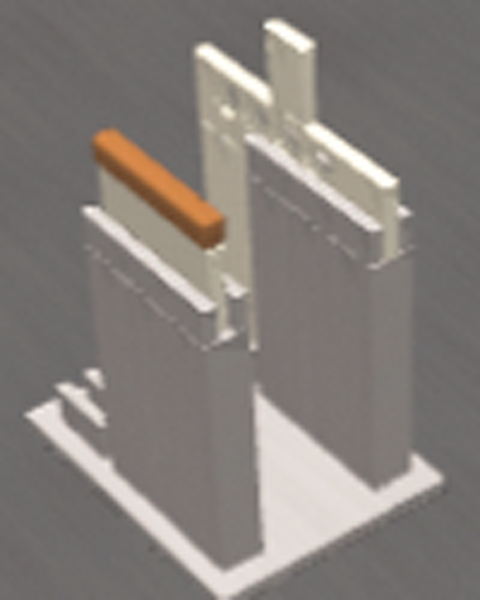

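View pics/z2.png

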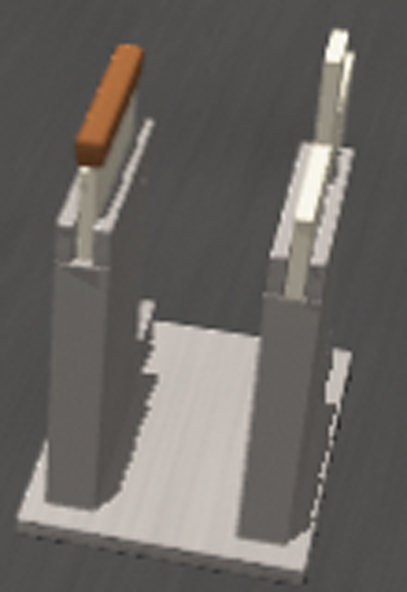

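View pics/z3.png

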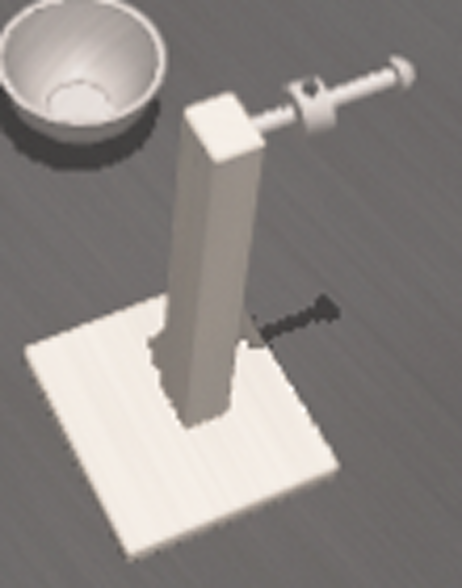

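View pics/z4.png

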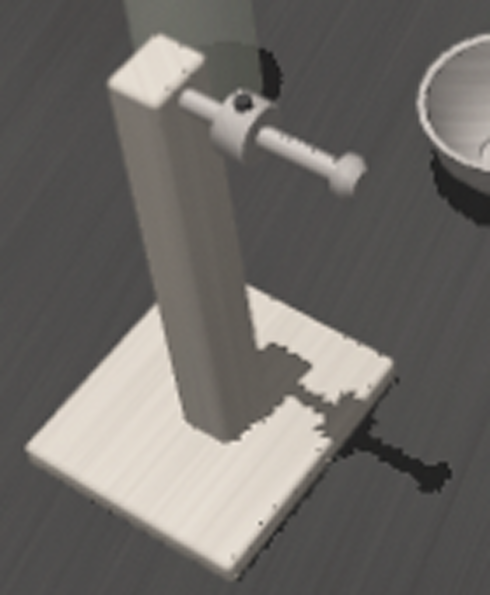

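```bash
cat > fit.py <<'E'
from h import *
from scipy.optimize import least_squares
def corners_fit(obs,x0,freez=None):
    # obs: list of (cam model, local pt, pixel)
    def f(p):
        c,s=np.cos(p[2]),np.sin(p[2]);R=np.array([[c,-s,0],[s,c,0],[0,0,1]])
        return np.concatenate([(proj(m,R@np.array(l)+[p[0],p[1],0])[0]-px) for m,l,px in obs])
    r=least_squares(f,x0,loss='soft_l1');return r.x,f(r.x).reshape(-1,2)
E
cat > a.py <<'E'
from fit import *
np.set_printoptions(precision=4,suppress=True)
S=cams.camera_model('scene');D=cams.camera_model('side')
def z(u,v,s,ox,oy): return np.array([(u+.5)/s-.5+ox,(v+.5)/s-.5+oy])
z1=lambda u,v:z(u,v,4.8,235,110)
z2=lambda u,v:z(u,v,3.7,345,100)
z3=lambda u,v:z(u,v,4.2,310,260)
z4=lambda u,v:z(u,v,3.5,170,270)
# rough via plane
def pl(m,px,h):
    o,d=ray(m,*px);return o+d*(h-o[2])/d[2]
print('rack base',[pl(S,z1(*p),.012) for p in [(28,412),(222,598),(443,478)]],[pl(D,z2(*p),.012) for p in [(20,518),(305,570),(350,350)]])
print('foot',[pl(S,z3(*p),.014) for p in [(25,350),(130,555),(338,465)]],[pl(D,z4(*p),.014) for p in [(28,452),(235,578),(393,362),(245,285)]])
print('top',[pl(S,z3(*p),.225) for p in [(185,103),(230,93),(265,142),(215,162)]],[pl(D,z4(*p),.225) for p in [(108,83),(160,35),(205,60),(155,108)]])
print('head',pl(S,z3(408,72),.215),pl(D,z4(352,175),.215))
print('tri',tri([ray(S,*z3(408,72)),ray(D,*z4(352,175))]))
E
python3 a.py
```

```text
rack base [array([ 0.5885, -0.3737,  0.012 ]), array([ 0.5796, -0.1854,  0.012 ]), array([ 0.4324, -0.1925,  0.012 ])] [array([ 0.5774, -0.1819,  0.012 ]), array([ 0.4307, -0.1893,  0.012 ]), array([ 0.4416, -0.3791,  0.012 ])]
foot [array([0.692 , 0.1196, 0.014 ]), array([0.7163, 0.2347, 0.014 ]), array([0.6106, 0.2559, 0.014 ])] [array([0.7126, 0.2375, 0.014 ]), array([0.6056, 0.2608, 0.014 ]), array([0.5852, 0.1437, 0.014 ]), array([0.6633, 0.1271, 0.014 ])]
top [array([0.6486, 0.1711, 0.225 ]), array([0.6307, 0.1777, 0.225 ]), array([0.6354, 0.205 , 0.225 ]), array([0.6576, 0.2011, 0.225 ])] [array([0.6547, 0.203 , 0.225 ]), array([0.6482, 0.1761, 0.225 ]), array([0.6275, 0.182 , 0.225 ]), array([0.6338, 0.2081, 0.225 ])]
head [0.5581 0.2066 0.215 ] [0.5623 0.206  0.215 ]
tri [0.5607 0.2088 0.2188]
```

```bash
cat >> a.py <<'E'
print('----')
# rack corners (local): -x side is guide
R=[(S,(.075,-.095,.012),z1(28,412)),(S,(.075,.095,.012),z1(222,598)),(S,(-.075,.095,.012),z1(443,478)),
(D,(.075,.095,.012),z2(20,518)),(D,(-.075,.095,.012),z2(305,570)),(D,(-.075,-.095,.012),z2(350,350))]
for o in (R,R[:3],R[3:]):
    p,r=corners_fit(o,[.5,-.28,.05]);print('rack',p,r.round(1).tolist())
P=[(S,(.135,-.06,.014),z3(25,350)),(S,(.135,.06,.014),z3(130,555)),(S,(.025,.06,.014),z3(338,465)),
(S,(.084,-.015,.225),z3(185,103)),(S,(.06,-.015,.225),z3(230,93)),(S,(.06,.015,.225),z3(265,142)),(S,(.084,.015,.225),z3(215,162)),
(S,(-.013,0,.215),z3(405,72)),
(D,(.135,.06,.014),z4(28,452)),(D,(.025,.06,.014),z4(235,578)),(D,(.025,-.06,.014),z4(393,362)),
(D,(.084,.015,.225),z4(108,83)),(D,(.084,-.015,.225),z4(160,35)),(D,(.06,-.015,.225),z4(205,60)),(D,(.06,.015,.225),z4(155,108)),
(D,(-.013,0,.215),z4(352,175))]
for o in (P,P[:8],P[8:]):
    p,r=corners_fit(o,[.57,.2,-.2]);print('post',p,r.round(1).tolist())
E
python3 a.py | sed -n '/----/,$p'
```

```text
----
rack [ 0.5102 -0.2818  0.0525] [[-0.3, 0.4], [0.3, 0.7], [1.0, 0.0], [-1.2, -0.7], [0.4, -0.5], [0.7, -0.3]]
rack [ 0.5098 -0.2834  0.045 ] [[-0.4, -0.2], [-0.2, 0.2], [0.7, -0.2]]
rack [ 0.5103 -0.2803  0.0606] [[-1.2, 0.1], [0.6, -0.1], [0.2, -0.1]]
post [ 0.5718  0.2044 -0.1967] [[-0.3, -0.0], [0.9, 0.7], [1.8, 0.2], [-0.4, 1.6], [1.5, -0.7], [1.7, 0.4], [0.9, 0.5], [0.4, 0.4], [-1.8, -1.1], [-0.9, -2.0], [1.1, -1.5], [-1.6, -0.6], [-1.2, -2.1], [1.2, -2.3], [0.4, -0.4], [2.2, 1.3]]
post [ 0.5725  0.2033 -0.204 ] [[-0.9, -0.7], [-0.2, 0.2], [1.0, 0.0], [-1.2, 1.1], [0.7, -1.1], [0.8, 0.0], [-0.1, 0.0], [-0.2, 0.2]]
post [ 0.5709  0.2059 -0.1945] [[-1.8, 0.2], [-0.7, -0.8], [1.2, -0.5], [-1.6, 0.5], [-1.2, -1.0], [1.3, -1.2], [0.5, 0.8], [2.4, 2.4]]
```

```bash
cat >> h.py <<'E'
from scipy.spatial.transform import Rotation as Ro
def rotd(yaw):  # tool pointing down, z axis at world yaw
    z=np.array([np.cos(yaw),np.sin(yaw),0]);y=np.array([0,0,-1.]);return np.stack([np.cross(y,z),y,z],1)
def move(pos,yaw,s=None):
    s=s or readout.sense();R0=np.array(s['tool_rot']);
    sh=R0.T@(np.array(pos)-s['ee_pos'])*1000; rv=Ro.from_matrix(R0.T@rotd(yaw)).as_rotvec(degrees=True)
    print('row',np.round(rv,2).tolist(),np.round(sh,1).tolist(),'now',np.round(s['ee_pos'],4),'t',round(s['clock'],2)); return rv,sh
E
python3 - <<'E'
from h import *
S=cams.camera_model('scene');D=cams.camera_model('side')
for n,m,u,v,h in [('s',S,328.3,277,.035),('d',D,317,303,.035)]:
    o,d=ray(m,u,v);print(o+d*(h-o[2])/d[2])
move([.152,.606,.38],1.327)
move([.46,.30,.38],-.197)
E
```

```text
[0.57787042 0.00883377 0.035     ]
[0.57586971 0.0103545  0.035     ]
row [0.0, -0.12, -0.0] [-0.1, -148.7, -0.2] now [0.1521 0.6062 0.2313] t 1.05
row [0.0, 87.2, 0.0] [373.1, -148.7, -222.0] now [0.1521 0.6062 0.2313] t 1.05
```

Request:
{"api": "jog_arm", "payload": {"series": [[0,0,0,0,-40,0,1],[0,7,0,0,-80,0,1],[0,14,0,10,-120,-10,1],[0,21,0,40,-150,-30,1],[0,28,0,75,-150,-45,1],[0,35,0,110,-150,-65,1],[0,42,0,145,-150,-85,1],[0,49,0,180,-150,-105,1],[0,56,0,215,-150,-125,1],[0,63,0,250,-150,-145,1],[0,70,0,285,-150,-170,1],[0,77,0,320,-150,-190,1]]}}

```text
clock: 2.05
ee_pos: [0.417, 0.3421, 0.3816]
tool_rot: [[-0.025, 0.0, 1.0], [-1.0, 0.001, -0.025], [-0.001, -1.0, 0.0]]
wrist_force: [1.1, 1.7, -0.6]
opening: 0.999
```

```bash
python3 - <<'E'
from h import *
move([.50,.30,.37],-.197)
s=readout.sense();print(s['joints'])
E
```

```text
row [-0.0, 9.86, -0.03] [40.0, 11.6, 84.0] now [0.417  0.3421 0.3816] t 2.05
[-1.08683697  0.26549286  0.37407688  1.62738873 -0.10104067  1.26731126
 -0.71935933]
```

Request:
{"api": "jog_arm", "payload": {"series": [[0,5,0,20,5,40,1],[0,10,0,40,10,80,1],[0,10,0,40,10,84,1],[0,10,0,40,10,84,1]]}}

```text
clock: 2.38
ee_pos: [0.5019, 0.3, 0.3707]
tool_rot: [[-0.197, 0.0, 0.98], [-0.98, -0.002, -0.197], [0.002, -1.0, 0.001]]
wrist_force: [0.3, 0.1, 0.2]
opening: 1.001
```

```bash
python3 - <<'E'
from h import *
s=readout.sense();m=cams.camera_model('wrist');im=snap('wrist','w1.png')
import pickle;pickle.dump(m,open('w1.pkl','wb'))
print(s['ee_pos'],s['joint_velocities'])
p=[.572,.204,-.197];c,sn=np.cos(p[2]),np.sin(p[2])
for l in [(-.013,0),(0,0),(.02,0),(.06,0)]:
    q=[p[0]+c*l[0]-sn*l[1],p[1]+sn*l[0]+c*l[1],.215];print(l,proj(m,q))
E
```

```text
[0.50191704 0.30004706 0.37065697] [-0.04999157 -0.03188959 -0.04430755  0.03005111  0.00573602  0.00211476
 -0.0296832 ]
(-0.013, 0) [[400.43225218 299.05674598]]
(0, 0) [[413.69190081 299.00479463]]
(0.02, 0) [[434.02649903 298.91091439]]
(0.06, 0) [[474.39480204 298.67242164]]
```

View pics/w1.png

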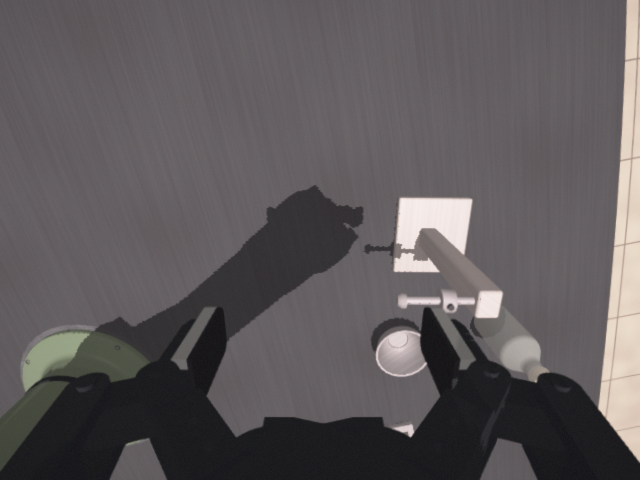

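```bash
python3 - <<'E'
import cv2
a=cv2.imread('pics/w1.png')
cv2.imwrite('pics/w1z.png',cv2.resize(a[180:330,380:520],None,fx=5,fy=4,interpolation=cv2.INTER_CUBIC)[:600])
E
```

```text
(no output)
```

View pics/w1z.png

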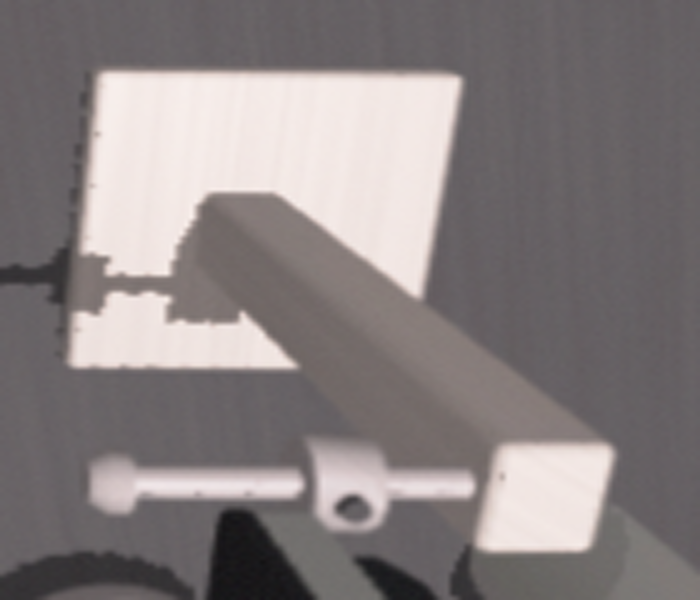

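```bash
cat >> a.py <<'E'
print('=====')
import pickle
W=pickle.load(open('w1.pkl','rb'))
w=lambda u,v:np.array([(u+.5)/5-.5+380,(v+.5)/4-.5+180])
Q=[(W,(.025,.06,.014),w(98,70)),(W,(.135,.06,.014),w(463,74)),(W,(.025,-.06,.014),w(70,365)),
(W,(.06,.015,.225),w(500,443)),(W,(.084,.015,.225),w(615,447)),(W,(.06,-.015,.225),w(478,549)),(W,(.084,-.015,.225),w(595,552)),
(W,(-.007,0,.215),w(137,485)),(W,(-.015,0,.215),w(88,485)),(W,(.055,0,.215),w(465,485))]
for o in (Q,P+Q,P+Q*2):
    p,r=corners_fit(o,[.57,.2,-.2]);print('post',p,r[-10:].round(1).tolist())
E
python3 a.py | sed -n '/=====/,$p'
```

```text
=====
post [ 0.5706  0.2028 -0.1935] [[-0.1, 0.6], [0.8, -0.4], [0.5, 1.6], [-0.0, 0.4], [2.0, -0.9], [-0.2, 1.7], [0.7, 0.6], [-1.8, -0.5], [-0.1, -0.4], [-4.6, -1.0]]
post [ 0.571   0.2034 -0.1942] [[0.2, 0.2], [1.0, -0.8], [0.7, 1.2], [0.4, -0.3], [2.4, -1.5], [0.2, 1.1], [1.1, 0.0], [-1.4, -1.1], [0.3, -1.1], [-4.2, -1.6]]
post [ 0.5708  0.2032 -0.1936] [[0.1, 0.4], [0.9, -0.7], [0.7, 1.3], [0.3, -0.0], [2.2, -1.3], [0.1, 1.3], [1.0, 0.2], [-1.5, -0.9], [0.1, -0.8], [-4.3, -1.4]]
```

```bash
python3 - <<'E'
from h import *
move([.46,-.284,.36],.0525)
E
```

```text
row [0.01, -14.21, 0.05] [582.2, 11.4, 74.2] now [0.5003 0.3016 0.3708] t 2.43
```

Request:
{"api": "jog_arm", "payload": {"series": [[0,0,0,40,0,5,1],[0,0,0,80,0,10,1],[0,-2,0,120,5,15,1],[0,-4,0,160,10,20,1],[0,-6,0,200,11,25,1],[0,-8,0,240,11,30,1],[0,-10,0,280,11,35,1],[0,-12,0,320,11,40,1],[0,-14.2,0,360,11,45,1],[0,-14.2,0,400,11,50,1],[0,-14.2,0,440,11,55,1],[0,-14.2,0,480,11,61,1]]}}

```text
clock: 3.43
ee_pos: [0.4665, -0.1808, 0.3608]
tool_rot: [[0.057, 0.001, 0.998], [-0.998, 0.001, 0.057], [-0.001, -1.0, 0.001]]
wrist_force: [1.3, -0.6, -0.9]
opening: 0.999
```

```bash
python3 - <<'E'
from h import *
move([.46,-.214,.36],.0525)
E
```

```text
row [-0.07, 0.26, -0.05] [32.7, 0.7, -8.4] now [ 0.4665 -0.1808  0.3608] t 3.43
```

Request:
{"api": "jog_arm", "payload": {"series": [[0,0,0,15,0,-5,1],[0,0,0,15,0,-5,1],[0,0,0,15,0,-5,1]]}}

```text
clock: 3.68
ee_pos: [0.4627, -0.1952, 0.3604]
tool_rot: [[0.054, 0.0, 0.999], [-0.999, 0.001, 0.054], [-0.001, -1.0, 0.0]]
wrist_force: [-0.3, 0.6, -0.4]
opening: 1.0
```

```bash
python3 - <<'E'
from h import *
import pickle
s=readout.sense();m=cams.camera_model('wrist');im=snap('wrist','w2.png');pickle.dump(m,open('w2.pkl','wb'))
print(s['ee_pos'],s['joint_velocities'])
for r in models.silhouettes('wrist','guide')[:2]: print(r['confidence'],r['box'])
p=[.510,-.2818,.0525];c,sn=np.cos(p[2]),np.sin(p[2])
for l in [(-.054,-.015,.252),(-.046,-.015,.252),(-.054,.015,.252),(-.046,.015,.252),(-.054,.08,.206),(-.046,.08,.206),(-.054,-.08,.206),(.05,0,.228)]:
    q=[p[0]+c*l[0]-sn*l[1],p[1]+sn*l[0]+c*l[1],l[2]];print(l,proj(m,q))
cv2.imwrite('pics/w2z.png',cv2.resize(im[200:350,230:430,::-1],None,fx=4,fy=4,interpolation=cv2.INTER_CUBIC))
E
```

```text
[ 0.46270022 -0.19516485  0.36038431] [-0.03390066 -0.00138645 -0.01985689  0.00247561  0.00057176 -0.00028551
 -0.01299106]
0.89 [309.3, 221.0, 322.8, 375.0]
(-0.054, -0.015, 0.252) [[311.12626909 350.19107403]]
(-0.046, -0.015, 0.252) [[320.34404517 350.21797349]]
(-0.054, 0.015, 0.252) [[310.78802356 320.14085431]]
(-0.046, 0.015, 0.252) [[320.33058146 320.16735883]]
(-0.054, 0.08, 0.206) [[311.86142373 229.96474524]]
(-0.046, 0.08, 0.206) [[320.72142154 229.98523577]]
(-0.054, -0.08, 0.206) [[313.15175003 374.88684942]]
(0.05, 0, 0.228) [[424.71393085 320.32379808]]
```

View pics/w2.png

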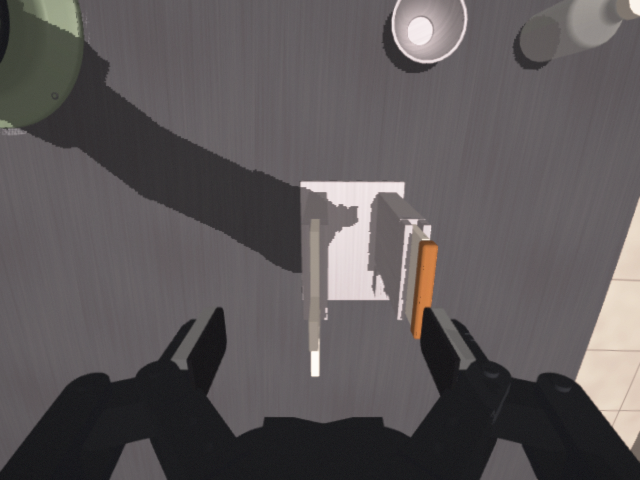

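View pics/w2z.png

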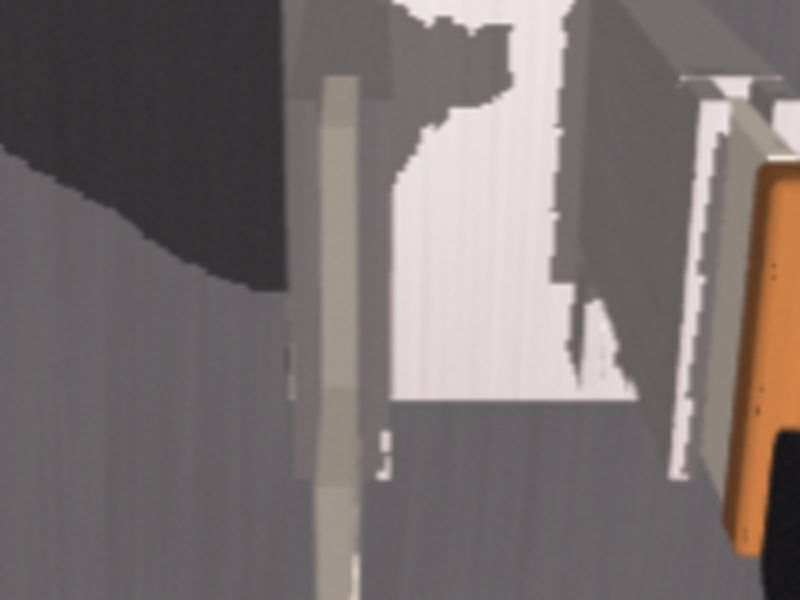

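```bash
python3 - <<'E'
from h import *
move([.4595,-.2855,.210],.0525)
E
```

```text
row [-0.02, 0.25, -0.04] [91.3, 150.3, -9.0] now [ 0.4633 -0.1939  0.3603] t 3.78
```

Request:
{"api": "jog_arm", "payload": {"series": [[0,0,0,40,0,-9,1],[0,0,0,80,0,-9,1],[0,0,0,91,0,-9,1],[0,0,0,91,40,-9,1],[0,0,0,91,80,-9,1],[0,0,0,91,110,-9,0.7],[0,0,0,91,130,-9,0.5],[0,0,0,91,145,-9,0.5],[0,0,0,91,150,-9,0.5],[0,0,0,91,150,-9,0.5]]}}

```text
clock: 4.62
ee_pos: [0.4591, -0.2856, 0.2096]
tool_rot: [[0.056, -0.001, 0.998], [-0.998, 0.001, 0.056], [-0.001, -1.0, -0.001]]
wrist_force: [0.4, 0.5, -0.3]
opening: 0.501
```

```bash
python3 - <<'E'
from h import *
move([.4595,-.2855,.210],.0525)
im=snap('wrist','w3.png')
E
```

```text
row [0.08, 0.21, -0.06] [-0.1, -0.4, 0.4] now [ 0.4591 -0.2856  0.2096] t 4.62
```

View pics/w3.png

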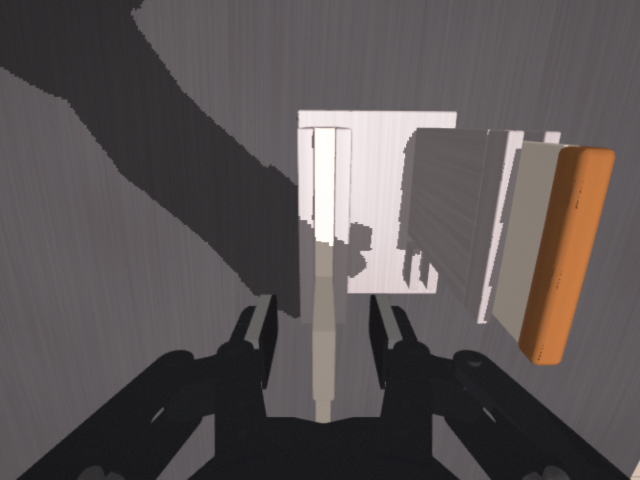

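Request:
{"api": "jog_arm", "payload": {"newtons": 70, "series": [[0,0,0,0,0,0,0.2],[0,0,0,0,0,0,0],[0,0,0,0,0,0,0],[0,0,0,0,0,0,0],[0,0,0,0,0,0,0],[0,0,0,0,0,0,0]]}}

```text
clock: 5.17
ee_pos: [0.4593, -0.287, 0.2113]
tool_rot: [[0.054, 0.002, 0.999], [-0.999, -0.0, 0.054], [0.0, -1.0, 0.002]]
wrist_force: [-1.1, 1.7, 7.6]
opening: 0.086
```

```bash
python3 - <<'E'
from h import *
import pickle
s=readout.sense();print({k:np.round(s[k],3).tolist() for k in ['clock','ee_pos','wrist_force','wrist_torque','opening','tool_rot']})
m=cams.camera_model('wrist');im=snap('wrist','w4.png');pickle.dump(m,open('w4.pkl','wb'))
cv2.imwrite('pics/w4z.png',cv2.resize(im[110:450,250:400,::-1],None,fx=1.76,fy=1.76,interpolation=cv2.INTER_CUBIC))
E
```

```text
{'clock': 5.167, 'ee_pos': [0.459, -0.287, 0.211], 'wrist_force': [-1.057, 1.749, 7.606], 'wrist_torque': [0.339, 0.216, -0.032], 'opening': 0.086, 'tool_rot': [[0.054, 0.002, 0.999], [-0.999, -0.0, 0.054], [0.0, -1.0, 0.002]]}
```

View pics/w4.png

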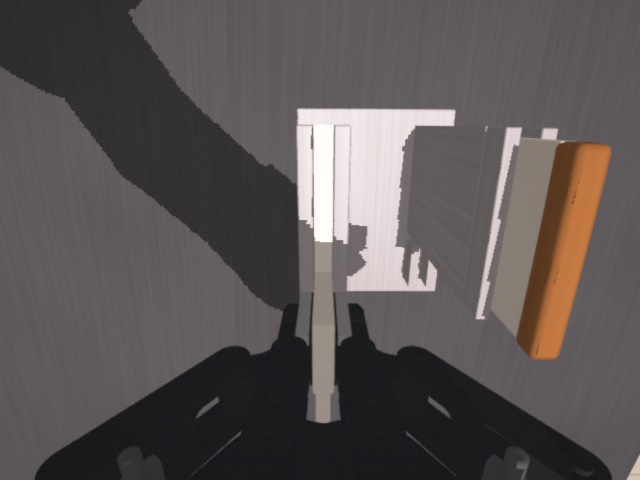

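```bash
python3 - <<'E'
from h import *
import pickle
im=cv2.imread('pics/w4.png')
cv2.imwrite('pics/w4z.png',cv2.resize(im[115:435,290:355],None,fx=6,fy=1.85,interpolation=cv2.INTER_CUBIC))
p=[.5093,-.2829,.0525];c,sn=np.cos(p[2]),np.sin(p[2])
for f in ['w2.pkl','w4.pkl']:
  m=pickle.load(open(f,'rb'))
  for l in [(-.05,-.015,.252),(-.05,.015,.252),(-.05,.015,.206),(-.05,.08,.206),(-.05,.08,.162),(-.075,.095,.012),(-.075,-.095,.012),(0.075,.095,.012)]:
    q=[p[0]+c*l[0]-sn*l[1],p[1]+sn*l[0]+c*l[1],l[2]];print(f,l,proj(m,q).round(1))
E
```

```text
w2.pkl (-0.05, -0.015, 0.252) [[314.9 351.2]]
w2.pkl (-0.05, 0.015, 0.252) [[314.7 321.3]]
w2.pkl (-0.05, 0.015, 0.206) [[315.8 295.5]]
w2.pkl (-0.05, 0.08, 0.206) [[315.5 231.1]]
w2.pkl (-0.05, 0.08, 0.162) [[316.4 218.5]]
w2.pkl (-0.075, 0.095, 0.012) [[300.8 181.1]]
w2.pkl (-0.075, -0.095, 0.012) [[303.  300.1]]
w2.pkl (0.075, 0.095, 0.012) [[405.8 181.5]]
w4.pkl (-0.05, -0.015, 0.252) [[326.3 393.4]]
w4.pkl (-0.05, 0.015, 0.252) [[326.8 324. ]]
w4.pkl (-0.05, 0.015, 0.206) [[325.7 270.2]]
w4.pkl (-0.05, 0.08, 0.206) [[326.5 124.5]]
w4.pkl (-0.05, 0.08, 0.162) [[325.7 124.5]]
w4.pkl (-0.075, 0.095, 0.012) [[297.7 107.8]]
w4.pkl (-0.075, -0.095, 0.012) [[301.2 291.2]]
w4.pkl (0.075, 0.095, 0.012) [[457.4 109. ]]
```

View pics/w4z.png

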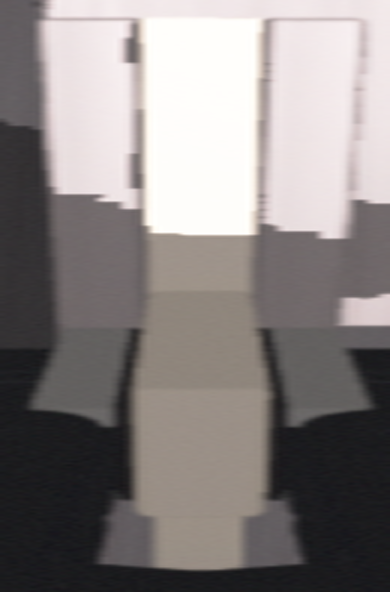

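Request:
{"api": "jog_arm", "payload": {"series": [[0,0,0,0,-10,0,0],[0,0,0,0,-25,0,0],[0,0,0,0,-45,0,0],[0,0,0,0,-70,0,0],[0,0,0,0,-95,0,0],[0,0,0,0,-120,0,0],[0,0,0,0,-145,0,0],[0,0,0,0,-165,0,0],[0,0,0,0,-180,0,0],[0,0,0,0,-190,0,0],[0,0,0,0,-190,0,0]]}}

```text
clock: 6.13
ee_pos: [0.459, -0.2874, 0.4024]
tool_rot: [[0.054, 0.003, 0.999], [-0.999, -0.001, 0.054], [0.001, -1.0, 0.003]]
wrist_force: [-0.2, 0.6, -1.4]
opening: 0.081
```

```bash
python3 - <<'E'
from h import *
import pickle
s=readout.sense();print({k:np.round(s[k],3).tolist() for k in ['clock','ee_pos','wrist_force','wrist_torque','opening','tool_rot']})
m=cams.camera_model('wrist');im=snap('wrist','w5.png');pickle.dump(m,open('w5.pkl','wb'))
snap('side','side5.png')
c,sn=np.cos(-.194),np.sin(-.194)
# hole b local guide coords y -27,z -39 ; TCP = tab - (guide y 1.5) -17.7
def tcp(hx,hz):
    q=np.array([.571,.203]); l=np.array([hx,.027-.0015]); xy=q+np.array([[c,-sn],[sn,c]])@l
    return [*xy,hz+.039-.0177]
print(tcp(-.06,.215)); move(tcp(-.06,.215+.175),-.194); move(tcp(-.06,.215),-.194)
E
```

```text
{'clock': 6.133, 'ee_pos': [0.459, -0.287, 0.402], 'wrist_force': [-0.18, 0.644, -1.443], 'wrist_torque': [0.019, 0.003, 0.024], 'opening': 0.081, 'tool_rot': [[0.054, 0.003, 0.999], [-0.999, -0.001, 0.054], [0.001, -1.0, 0.003]]}
[np.float64(0.5170415707279075), np.float64(0.23958876754536276), 0.2363]
row [0.01, 14.23, -0.01] [-522.4, -11.2, 87.0] now [ 0.4586 -0.2868  0.4   ] t 6.23
row [0.01, 14.23, -0.01] [-522.4, 163.8, 87.0] now [ 0.4586 -0.2868  0.4   ] t 6.23
```

View pics/w5.png

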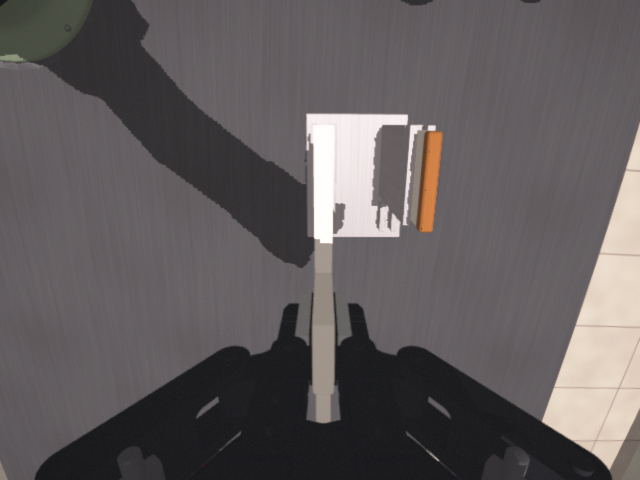

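View pics/side5.png

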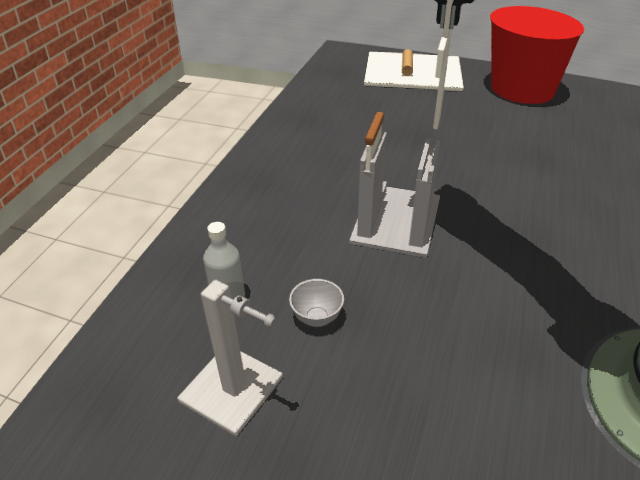

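Request:
{"api": "jog_arm", "payload": {"series": [[0,0,0,-15,0,0,0],[0,0,0,-45,0,5,0],[0,1,0,-80,0,10,0],[0,2,0,-120,0,15,0],[0,3,0,-160,0,20,0],[0,5,0,-200,0,25,0],[0,7,0,-240,0,32,0],[0,9,0,-280,0,40,0],[0,11,0,-320,0,50,0],[0,13,0,-360,0,58,0],[0,14.2,0,-395,0,66,0],[0,14.2,0,-430,0,72,0]]}}

```text
clock: 7.23
ee_pos: [0.507, 0.1485, 0.3991]
tool_rot: [[-0.193, -0.001, 0.981], [-0.981, -0.001, -0.193], [0.001, -1.0, -0.001]]
wrist_force: [0.7, -0.8, -1.9]
opening: 0.086
```

```bash
cat >> h.py <<'E'
PN=np.array([.571,.203]);PY=-.194; GY=.0015; GZ=.0177
def tcp(hx,hz,hy=0):
    c,sn=np.cos(PY),np.sin(PY)
    xy=PN+np.array([[c,-sn],[sn,c]])@np.array([hx,hy+.027-GY])
    return [*xy,hz+.039-GZ]
def st():
    s=readout.sense();c,sn=np.cos(PY),np.sin(PY);R=np.array([[c,sn],[-sn,c]])
    l=R@(np.array(s['ee_pos'][:2])-PN);f=np.array(s['wrist_force']);fl=R@f[:2]
    print('t %.2f hole local mm x %.1f y %.1f z %.1f | F local %.2f %.2f %.2f | M %s open %.3f yaw %.4f'%(s['clock'],l[0]*1e3,(l[1]-.027+GY)*1e3,(s['ee_pos'][2]-.039+GZ)*1e3,fl[0],fl[1],f[2],np.round(s['wrist_torque'],2),s['opening'],np.arctan2(s['tool_rot'][1][2],s['tool_rot'][0][2])))
E
python3 - <<'E'
from h import *
st(); move(tcp(-.06,.315),PY)
E
```

```text
t 7.23 hole local mm x -52.3 y -91.3 z 377.8 | F local 0.81 -0.65 -1.85 | M [ 0.   -0.04  0.01] open 0.086 yaw -0.1944
row [0.08, -0.02, 0.06] [-91.4, 62.7, -7.6] now [0.507  0.1485 0.3991] t 7.23
```

Request:
{"api": "jog_arm", "payload": {"series": [[0,0,0,-30,0,-3,0],[0,0,0,-60,10,-6,0],[0,0,0,-85,30,-8,0],[0,0,0,-91,60,-8,0],[0,0,0,-91,90,-8,0],[0,0,0,-91,115,-8,0],[0,0,0,-91,135,-8,0],[0,0,0,-91,150,-8,0],[0,0,0,-91,160,-8,0],[0,0,0,-91,162,-8,0],[0,0,0,-91,162,-8,0]]}}

```text
clock: 8.15
ee_pos: [0.5167, 0.237, 0.2377]
tool_rot: [[-0.192, -0.001, 0.981], [-0.981, -0.001, -0.192], [0.001, -1.0, -0.001]]
wrist_force: [0.2, -0.7, -1.4]
opening: 0.087
```

```bash
python3 - <<'E'
from h import *
import pickle
st(); move(tcp(-.06,.215),PY)
m=cams.camera_model('wrist');im=snap('wrist','w6.png');pickle.dump(m,open('w6.pkl','wb'))
a=snap('scene','scene6.png');b=snap('side','side6.png')
cv2.imwrite('pics/s6z.png',np.hstack([cv2.resize(x[:,:,::-1],None,fx=3,fy=3,interpolation=cv2.INTER_CUBIC) for x in (a[240:420,320:450],b[240:420,180:310])]))
E
```

```text
t 8.15 hole local mm x -59.8 y -2.6 z 216.4 | F local 0.34 -0.62 -1.39 | M [ 0.08 -0.01 -0.05] open 0.087 yaw -0.1936
row [0.05, 0.02, 0.06] [-2.6, 1.4, -0.2] now [0.5167 0.237  0.2377] t 8.15
```

View pics/w6.png

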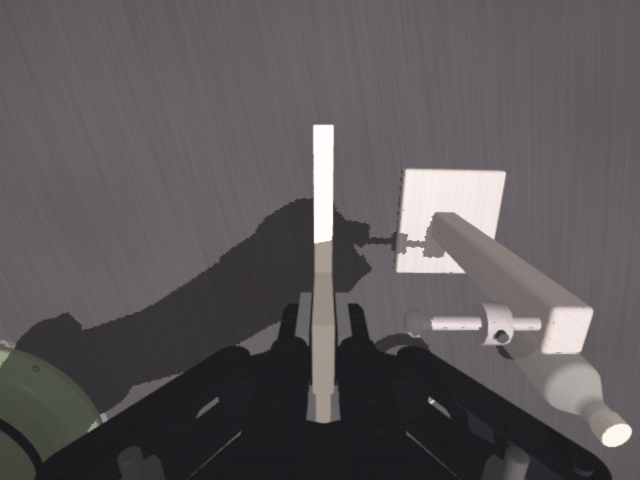

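View pics/s6z.png

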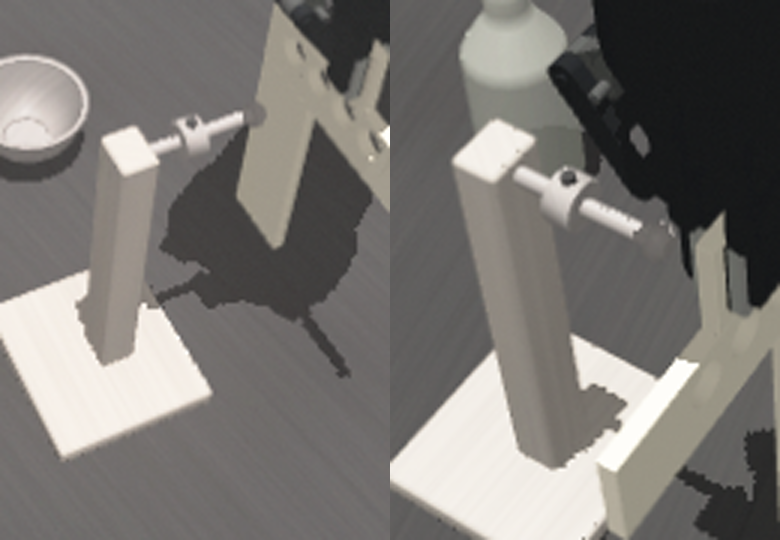

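```bash
python3 - <<'E'
from h import *
import pickle
m=pickle.load(open('pics/../w6.pkl','rb'));im=cv2.imread('pics/w6.png')
cv2.imwrite('pics/w6z.png',cv2.resize(im[290:360,400:600],None,fx=4,fy=6,interpolation=cv2.INTER_CUBIC))
c,sn=np.cos(PY),np.sin(PY)
for l in [(-.015,0,.215),(-.007,0,.215),(.02,0,.215),(.06,0,.215),(.06,.015,.225),(.06,-.015,.225),(.084,.015,.225)]:
    q=[PN[0]+c*l[0]-sn*l[1],PN[1]+sn*l[0]+c*l[1],l[2]];u=proj(m,q)[0];print(l,u.round(1),'zoom',((u-[400,290]+.5)*[4,6]-.5).round(0))
# guide check
s=readout.sense();R=np.array(s['tool_rot']);
for l in [(.08,.0),(.015,.023),(-.015,.023)]:  # arm end top, tab edges
    yv=-R[:,0];zv=-R[:,1]
    P=np.array(s['ee_pos'])+yv*(GY+l[0])+zv*(GZ+(l[1] if l[1] else -.023));print(proj(cams.camera_model('wrist'),P).round(1))
st()
E
```

```text
(-0.015, 0, 0.215) [405.2 322.2] zoom [ 22. 195.]
(-0.007, 0, 0.215) [419.5 322.1] zoom [ 79. 195.]
(0.02, 0, 0.215) [467.5 321.9] zoom [271. 194.]
(0.06, 0, 0.215) [537.2 321.3] zoom [550. 190.]
(0.06, 0.015, 0.225) [554.1 306.6] zoom [618. 102.]
(0.06, -0.015, 0.225) [541.9 354.6] zoom [569. 390.]
(0.084, 0.015, 0.225) [597.8 306.1] zoom [793.  99.]
[[325.2 123.6]]
[[325.4 323.1]]
[[325.2 392.6]]
t 8.30 hole local mm x -59.2 y -2.2 z 217.8 | F local 0.43 0.39 -1.01 | M [-0.01  0.01 -0.02] open 0.082 yaw -0.1936
```

View pics/w6z.png

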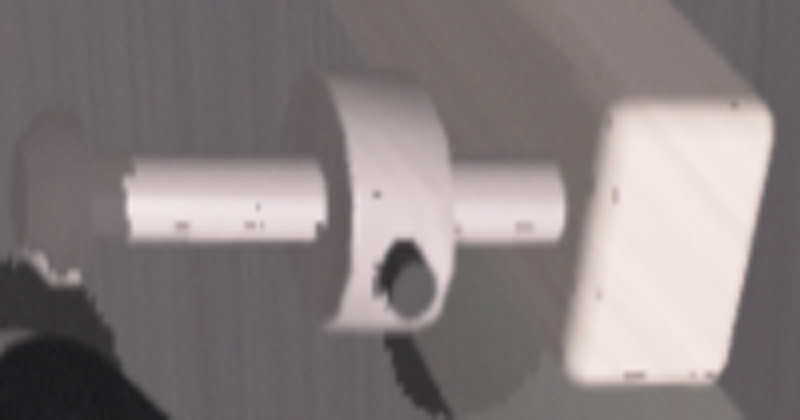

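```bash
sed -i 's/^PN=.*/PN=np.array([.5709,.2023]);PY=-.2; GY=.00105; GZ=.0177/' h.py
python3 - <<'E'
from h import *
st(); move(tcp(-.023,.215),PY)
E
```

```text
t 8.30 hole local mm x -59.4 y -2.3 z 217.8 | F local 0.43 0.39 -1.01 | M [-0.01  0.01 -0.02] open 0.082 yaw -0.1936
row [-0.05, 0.37, -0.05] [-2.0, 2.9, 36.4] now [0.5174 0.2373 0.2391] t 8.3
```

Request:
{"api": "jog_arm", "payload": {"series": [[0,0.3,0,-1,1,6,0],[0,0.3,0,-2,3,15,0],[0,0.3,0,-2,3,25,0],[0,0.3,0,-2,3,33,0],[0,0.3,0,-2,3,36,0],[0,0.3,0,-2,3,36,0],[0,0.3,0,-2,3,36,0],[0,0.3,0,-2,3,36,0]]}}

```text
clock: 8.97
ee_pos: [0.5525, 0.2323, 0.2352]
tool_rot: [[-0.197, -0.0, 0.98], [-0.98, -0.0, -0.197], [0.0, -1.0, -0.0]]
wrist_force: [0.3, 0.1, -1.5]
opening: 0.086
```

```bash
python3 - <<'E'
from h import *
st(); move(tcp(-.023,.215),PY)
im=snap('wrist','w7.png')
a=snap('scene','scene7.png');b=snap('side','side7.png')
st()
f=lambda x,y,X:cv2.resize(X[y:y+130,x:x+100,::-1],None,fx=4,fy=4.4,interpolation=cv2.INTER_CUBIC)
cv2.imwrite('pics/s7z.png',np.hstack([f(340,240,a),f(205,260,b)]))
E
```

```text
t 8.97 hole local mm x -24.0 y -0.2 z 213.9 | F local 0.27 0.19 -1.55 | M [0.1  0.01 0.04] open 0.086 yaw -0.1986
row [0.02, 0.08, 0.0] [-0.2, -1.1, 1.0] now [0.5525 0.2323 0.2352] t 8.97
t 9.12 hole local mm x -24.1 y -0.1 z 214.1 | F local 0.45 -0.57 -1.67 | M [ 0.03  0.06 -0.06] open 0.086 yaw -0.1984
```

View pics/w7.png

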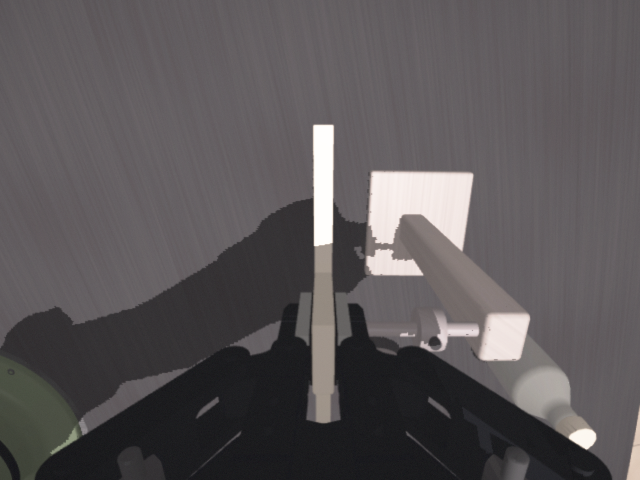

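View pics/s7z.png

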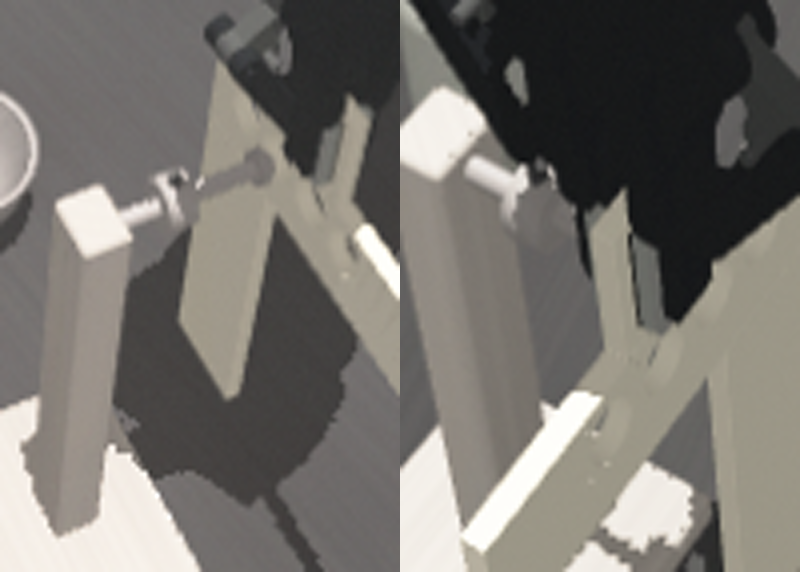

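Request:
{"api": "jog_arm", "payload": {"series": [[0,0,0,0,-1,0,0],[0,0,0,0,-1,1,0],[0,0,0,0,-1,2,0],[0,0,0,0,-1,3,0],[0,0,0,0,-1,4,0],[0,0,0,0,-1,5,0],[0,0,0,0,-1,6,0],[0,0,0,0,-1,7,0],[0,0,0,0,-1,8,0],[0,0,0,0,-1,8,0],[0,0,0,0,-1,8,0]]}}

```text
clock: 10.03
ee_pos: [0.5606, 0.2306, 0.2362]
tool_rot: [[-0.197, -0.0, 0.98], [-0.98, -0.0, -0.197], [0.0, -1.0, -0.0]]
wrist_force: [-0.5, 0.8, -1.4]
opening: 0.086
```

```bash
python3 - <<'E'
from h import *
st(); move(tcp(-.005,.215),PY)
E
```

```text
t 10.03 hole local mm x -15.7 y -0.3 z 214.9 | F local -0.66 0.73 -1.40 | M [ 0.02 -0.03  0.02] open 0.086 yaw -0.1988
row [0.0, 0.07, 0.01] [-0.2, -0.1, 10.7] now [0.5606 0.2306 0.2362] t 10.03
```

Request:
{"api": "jog_arm", "payload": {"series": [[0,0,0,0,0,1,0],[0,0,0,0,0,2,0],[0,0,0,0,0,3,0],[0,0,0,0,0,4,0],[0,0,0,0,0,5,0],[0,0,0,0,0,5,0],[0,0,0,0,0,5,0]]}}

```text
clock: 10.62
ee_pos: [0.5655, 0.2297, 0.2363]
tool_rot: [[-0.197, -0.0, 0.98], [-0.98, -0.0, -0.197], [0.0, -1.0, 0.0]]
wrist_force: [0.3, -0.1, -3.2]
opening: 0.081
```

```bash
python3 - <<'E'
from h import *
st(); move(tcp(0,.215),PY)
b=snap('side','side8.png');a=snap('scene','scene8.png')
f=lambda x,y,X:cv2.resize(X[y:y+130,x:x+100,::-1],None,fx=4,fy=4.4,interpolation=cv2.INTER_CUBIC)
cv2.imwrite('pics/s8z.png',np.hstack([f(340,240,a),f(205,260,b)]))
E
```

```text
t 10.62 hole local mm x -10.7 y -0.2 z 215.0 | F local 0.27 -0.06 -3.16 | M [ 0.05  0.   -0.03] open 0.081 yaw -0.1988
row [-0.0, 0.07, 0.0] [-0.2, -0.0, 10.7] now [0.5655 0.2297 0.2363] t 10.62
```

View pics/s8z.png

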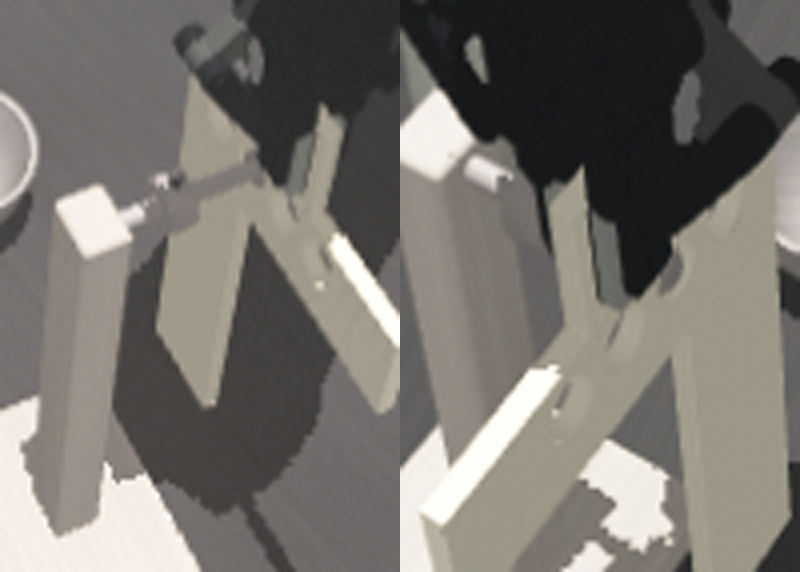

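Request:
{"api": "jog_arm", "payload": {"series": [[0,0,0,0,0.5,0,0],[0,0,0,0,0.5,1,0],[0,0,0,0,0.5,2,0],[0,0,0,0,0.5,3,0],[0,0,0,0,0.5,4,0],[0,0,0,0,0.5,5,0],[0,0,0,0,0.5,5,0]]}}

```text
clock: 11.3
ee_pos: [0.5706, 0.2286, 0.2358]
tool_rot: [[-0.198, 0.0, 0.98], [-0.98, -0.0, -0.198], [0.0, -1.0, 0.0]]
wrist_force: [0.1, -0.3, -2.1]
opening: 0.089
```

```bash
python3 - <<'E'
from h import *
st()
E
```

```text
t 11.30 hole local mm x -5.6 y -0.3 z 214.5 | F local 0.13 -0.28 -2.06 | M [ 0.08 -0.02  0.01] open 0.089 yaw -0.1989
```

Request:
{"api": "jog_arm", "payload": {"series": [[0,0,0,0,0,1,0],[0,0,0,0,0,2,0],[0,0,0,0,0,3,0],[0,0,0,0,0,4,0],[0,0,0,0,0,5,0],[0,0,0,0,0,6,0],[0,0,0,0,0,6,0]]}}

```text
clock: 11.88
ee_pos: [0.5764, 0.2274, 0.2358]
tool_rot: [[-0.198, 0.0, 0.98], [-0.98, -0.0, -0.198], [0.0, -1.0, 0.0]]
wrist_force: [-0.3, 0.1, -2.1]
opening: 0.086
```

```bash
python3 - <<'E'
from h import *
st()
E
```

```text
t 11.88 hole local mm x 0.4 y -0.3 z 214.5 | F local -0.30 0.02 -2.09 | M [ 0.   -0.01 -0.08] open 0.086 yaw -0.1989
```

Request:
{"api": "jog_arm", "payload": {"series": [[0,0,0,0,0,1,0],[0,0,0,0,0,2,0],[0,0,0,0,0,3.5,0],[0,0,0,0,0,5,0],[0,0,0,0,0,6.5,0],[0,0,0,0,0,8,0],[0,0,0,0,0,9.5,0],[0,0,0,0,0,11,0],[0,0,0,0,0,12,0],[0,0,0,0,0,13,0],[0,0,0,0,0,14,0],[0,0,0,0,0,14,0]]}}

```text
clock: 12.88
ee_pos: [0.5901, 0.2246, 0.2358]
tool_rot: [[-0.198, 0.0, 0.98], [-0.98, -0.0, -0.198], [0.0, -1.0, 0.0]]
wrist_force: [0.1, -0.2, -1.8]
opening: 0.081
```

```bash
python3 - <<'E'
from h import *
st();snap('wrist','w9.png')
import cv2
a=cv2.imread('pics/w9.png');cv2.imwrite('pics/w9z.png',cv2.resize(a[230:390,280:440],None,fx=4,fy=3.7,interpolation=cv2.INTER_CUBIC))
E
```

```text
t 12.88 hole local mm x 14.4 y -0.3 z 214.5 | F local 0.19 -0.19 -1.80 | M [0.03 0.03 0.02] open 0.081 yaw -0.1989
```

View pics/w9z.png

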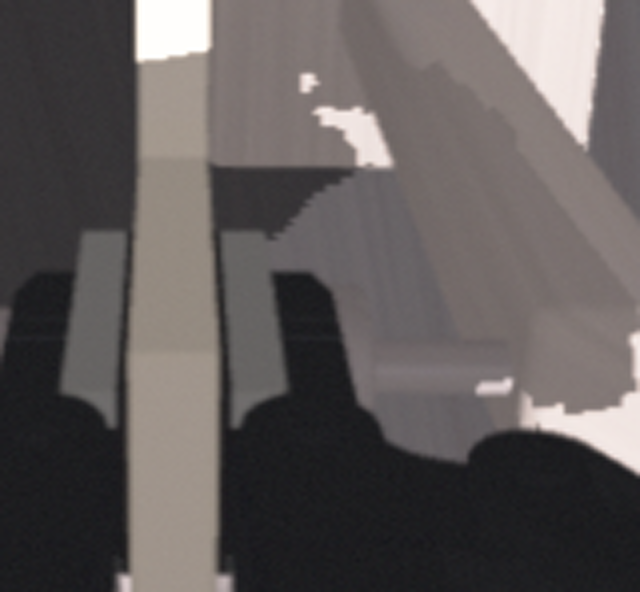

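Request:
{"api": "jog_arm", "payload": {"series": [[0,0,0,0,0,1,0],[0,0,0,0,0,2,0],[0,0,0,0,0,3,0],[0,0,0,0,0,4,0],[0,0,0,0,0,5,0],[0,0,0,0,0,5.5,0],[0,0,0,0,0,6,0],[0,0,0,0,0,6.5,0],[0,0,0,0,0,6.5,0]]}}

```text
clock: 13.68
ee_pos: [0.5964, 0.2234, 0.2358]
tool_rot: [[-0.197, 0.0, 0.98], [-0.98, -0.0, -0.197], [0.0, -1.0, 0.0]]
wrist_force: [-0.3, -0.1, -1.0]
opening: 0.083
```

```bash
python3 - <<'E'
from h import *
st()
E
```

```text
t 13.68 hole local mm x 20.8 y -0.2 z 214.5 | F local -0.28 -0.14 -0.98 | M [ 0.07 -0.01 -0.02] open 0.083 yaw -0.1988
```

Now creep, 0.5 mm per call-step.

Request:
{"api": "jog_arm", "payload": {"series": [[0,0,0,0,0,0.3,0],[0,0,0,0,0,0.6,0],[0,0,0,0,0,0.9,0],[0,0,0,0,0,1.0,0],[0,0,0,0,0,1.0,0]]}}

```text
clock: 14.1
ee_pos: [0.5973, 0.2232, 0.2358]
tool_rot: [[-0.197, 0.0, 0.98], [-0.98, -0.0, -0.197], [0.0, -1.0, 0.0]]
wrist_force: [-0.4, 0.5, -2.2]
opening: 0.085
```

Request:
{"api": "jog_arm", "payload": {"series": [[0,0,0,0,0,0.2,0],[0,0,0,0,0,0.4,0],[0,0,0,0,0,0.5,0],[0,0,0,0,0,0.5,0]]}}

```text
clock: 14.43
ee_pos: [0.5978, 0.2232, 0.2358]
tool_rot: [[-0.197, 0.0, 0.98], [-0.98, -0.0, -0.197], [0.0, -1.0, 0.0]]
wrist_force: [0.0, -0.2, -2.4]
opening: 0.085
```

Request:
{"api": "jog_arm", "payload": {"series": [[0,0,0,0,0,0.2,0],[0,0,0,0,0,0.4,0],[0,0,0,0,0,0.5,0],[0,0,0,0,0,0.5,0]]}}

```text
clock: 14.77
ee_pos: [0.5981, 0.2231, 0.2357]
tool_rot: [[-0.197, -0.0, 0.98], [-0.98, -0.0, -0.197], [0.0, -1.0, -0.0]]
wrist_force: [-2.5, 0.4, -0.9]
opening: 0.084
```

Request:
{"api": "jog_arm", "payload": {"series": [[0,0,0,0,0,0.2,0],[0,0,0,0,0,0.3,0],[0,0,0,0,0,0.3,0]]}}

```text
clock: 15.02
ee_pos: [0.5983, 0.2231, 0.2357]
tool_rot: [[-0.197, -0.001, 0.98], [-0.98, 0.0, -0.197], [0.0, -1.0, -0.001]]
wrist_force: [-4.3, 1.0, -0.6]
opening: 0.084
```

```bash
python3 - <<'E'
from h import *
st()
E
```

```text
t 15.02 hole local mm x 22.7 y -0.1 z 214.4 | F local -4.47 0.15 -0.55 | M [ 0.21  1.16 -0.2 ] open 0.084 yaw -0.1987
```

Request:
{"api": "jog_arm", "payload": {"series": [[0,0,0,0,0,0.2,0],[0,0,0,0,0,0.4,0],[0,0,0,0,0,0.4,0],[0,0,0,0,0,0.4,0]]}}

```text
clock: 15.35
ee_pos: [0.5984, 0.2231, 0.2357]
tool_rot: [[-0.197, -0.001, 0.98], [-0.98, 0.0, -0.197], [0.0, -1.0, -0.001]]
wrist_force: [-6.7, 0.2, 1.8]
opening: 0.081
```

```bash
python3 - <<'E'
from h import *
st()
E
```

```text
t 15.35 hole local mm x 22.8 y -0.1 z 214.4 | F local -6.64 -1.14 1.81 | M [ 0.22  1.7  -0.17] open 0.081 yaw -0.1986
```

Request:
{"api": "jog_arm", "payload": {"series": [[0,0,0,0,0,-0.3,0],[0,0,0,0,0,-0.6,0],[0,0,0,0,0.5,-0.6,0],[0,0,0,0,1,-0.6,0],[0,0,0,0,1.5,-0.6,0],[0,0,0,0,2,-0.6,0],[0,0,0,0,2.5,-0.6,0],[0,0,0,0,3,-0.6,0],[0,0,0,0,3.5,-0.6,0],[0,0,0,0,4,-0.6,0],[0,0,0,0,4,-0.6,0]]}}

```text
clock: 16.27
ee_pos: [0.5982, 0.2231, 0.2316]
tool_rot: [[-0.197, -0.0, 0.98], [-0.98, -0.0, -0.197], [0.0, -1.0, -0.0]]
wrist_force: [-6.0, 1.0, 0.3]
opening: 0.079
```

```bash
python3 - <<'E'
from h import *
st()
E
```

```text
t 16.27 hole local mm x 22.6 y -0.1 z 210.3 | F local -6.06 -0.19 0.26 | M [ 0.2   1.14 -0.2 ] open 0.079 yaw -0.1986
```

Request:
{"api": "jog_arm", "payload": {"series": [[0,0,0,0,0.3,-0.3,0],[0,0,0,0,0.6,-0.3,0],[0,0,0,0,0.8,-0.3,0],[0,0,0,0,0.8,-0.3,0]]}}

```text
clock: 16.6
ee_pos: [0.5982, 0.2231, 0.2309]
tool_rot: [[-0.197, 0.0, 0.98], [-0.98, -0.0, -0.197], [0.0, -1.0, 0.0]]
wrist_force: [-3.0, 0.9, -1.5]
opening: 0.082
```

Request:
{"api": "jog_arm", "payload": {"series": [[0,0,0,0,0.2,0,0],[0,0,0,0,0.4,0,0],[0,0,0,0,0.4,0,0]]}}

```text
clock: 16.85
ee_pos: [0.5982, 0.223, 0.2306]
tool_rot: [[-0.197, 0.0, 0.98], [-0.98, -0.0, -0.197], [0.0, -1.0, 0.0]]
wrist_force: [-3.3, 1.3, -0.9]
opening: 0.085
```

```bash
python3 - <<'E'
from h import *
st()
E
```

```text
t 16.85 hole local mm x 22.6 y -0.2 z 209.3 | F local -3.47 0.59 -0.86 | M [ 0.14  0.69 -0.12] open 0.085 yaw -0.1987
```

Request:
{"api": "jog_arm", "payload": {"series": [[0,0,0,0,0.2,0,0],[0,0,0,0,0.4,0,0],[0,0,0,0,0.4,0,0]]}}

```text
clock: 17.1
ee_pos: [0.5982, 0.2231, 0.2304]
tool_rot: [[-0.197, 0.0, 0.98], [-0.98, 0.0, -0.197], [-0.0, -1.0, 0.0]]
wrist_force: [-4.0, 0.1, 2.9]
opening: 0.085
```

Request:
{"api": "jog_arm", "payload": {"series": [[0,0,0,0,0.2,0,0],[0,0,0,0,0.3,0,0],[0,0,0,0,0.3,0,0]]}}

```text
clock: 17.35
ee_pos: [0.5982, 0.2231, 0.2303]
tool_rot: [[-0.197, 0.0, 0.98], [-0.98, 0.0, -0.197], [-0.0, -1.0, 0.0]]
wrist_force: [-4.5, -0.5, 5.8]
opening: 0.082
```

```bash
python3 - <<'E'
from h import *
st()
E
```

```text
t 17.35 hole local mm x 22.6 y -0.1 z 209.0 | F local -4.37 -1.37 5.79 | M [-0.07  1.2  -0.18] open 0.082 yaw -0.1988
```

Request:
{"api": "jog_arm", "payload": {"newtons": 20, "series": [[0,0,0,0,-0.3,-0.2,0],[0,0,0,0,-0.4,-0.3,0],[0,0,0,0,-0.4,-0.3,0]]}}

```text
clock: 17.6
ee_pos: [0.5981, 0.2231, 0.2304]
tool_rot: [[-0.197, 0.001, 0.98], [-0.98, -0.0, -0.197], [-0.0, -1.0, 0.001]]
wrist_force: [-1.5, 0.0, 2.1]
opening: 0.083
```

```bash
python3 - <<'E'
from h import *
st()
E
```

```text
t 17.60 hole local mm x 22.5 y -0.2 z 209.1 | F local -1.44 -0.27 2.14 | M [-0.04  0.32 -0.05] open 0.083 yaw -0.1987
```

Request:
{"api": "jog_arm", "payload": {"series": [[0,0,0,0,0,0,0.1],[0,0,0,0,0,0,0.13],[0,0,0,0,0,0,0.16],[0,0,0,0,0,0,0.2],[0,0,0,0,0,0,0.24],[0,0,0,0,0,0,0.28],[0,0,0,0,0,0,0.3],[0,0,0,0,0,0,0.3]]}}

```text
clock: 18.27
ee_pos: [0.5978, 0.2232, 0.2303]
tool_rot: [[-0.197, 0.0, 0.98], [-0.98, 0.0, -0.197], [-0.0, -1.0, 0.0]]
wrist_force: [-0.7, -1.2, -0.2]
opening: 0.298
```

```bash
python3 - <<'E'
from h import *
st();im=snap('wrist','w10.png')
a=snap('scene','scene10.png');b=snap('side','side10.png')
f=lambda x,y,X:cv2.resize(X[y:y+130,x:x+100,::-1],None,fx=4,fy=4.4,interpolation=cv2.INTER_CUBIC)
cv2.imwrite('pics/s10z.png',np.hstack([f(340,240,a),f(205,260,b)]))
E
```

```text
t 18.27 hole local mm x 22.2 y -0.2 z 209.0 | F local -0.46 -1.35 -0.20 | M [0.01 0.03 0.01] open 0.298 yaw -0.1987
```

View pics/w10.png

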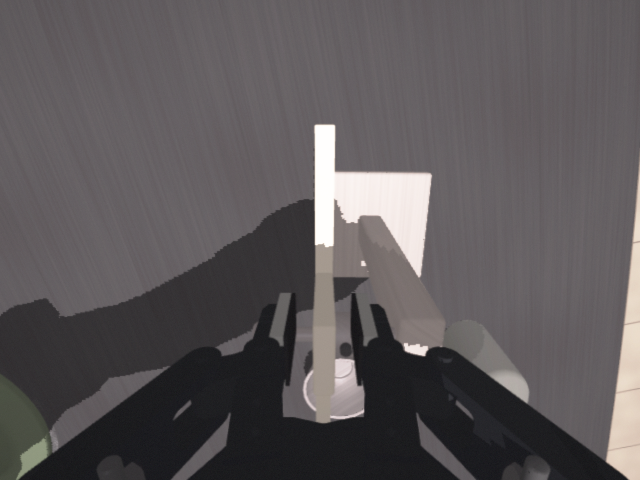

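View pics/s10z.png

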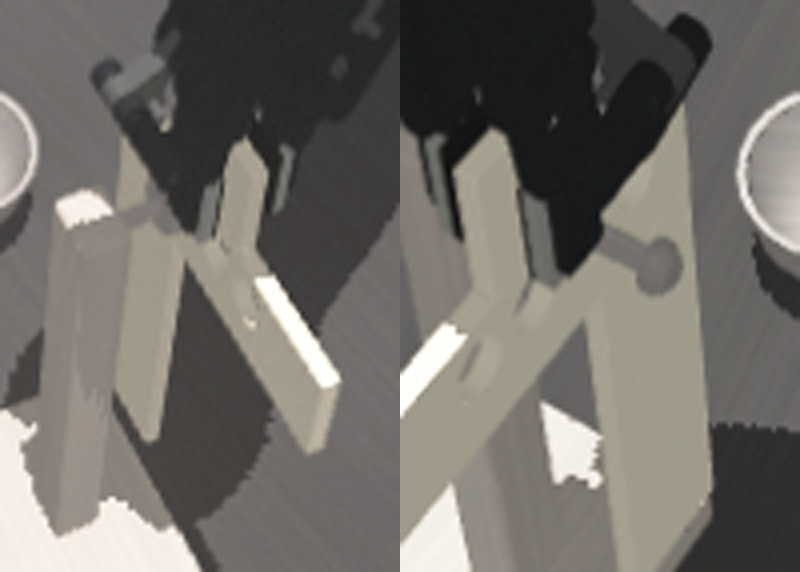

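Request:
{"api": "jog_arm", "payload": {"series": [[0,0,0,0,-3,0,0.32],[0,0,0,0,-8,0,0.32],[0,0,0,0,-15,0,0.32],[0,0,0,0,-25,0,0.32],[0,0,0,0,-40,0,0.32],[0,0,0,0,-60,0,0.32],[0,0,0,0,-80,0,0.32],[0,0,0,0,-100,0,0.32],[0,0,0,0,-120,0,0.32],[0,0,0,0,-140,0,0.32]]}}

```text
clock: 19.25
ee_pos: [0.5977, 0.223, 0.3725]
tool_rot: [[-0.198, 0.001, 0.98], [-0.98, 0.0, -0.198], [-0.001, -1.0, 0.001]]
wrist_force: [-0.5, -1.3, -0.1]
opening: 0.319
```

Request:
{"api": "jog_arm", "payload": {"series": [[0,0,0,-20,-20,-20,0.32],[0,0,0,-40,-20,-50,0.32],[0,0,0,-60,-20,-80,0.32],[0,0,0,-60,-20,-80,0.32],[0,0,0,-60,-20,-80,0.32],[0,0,0,-60,-20,-80,0.32],[0,0,0,-60,-20,-80,0.32]]}}

```text
clock: 19.83
ee_pos: [0.5318, 0.2969, 0.3908]
tool_rot: [[-0.199, 0.001, 0.98], [-0.98, -0.0, -0.199], [-0.0, -1.0, 0.001]]
wrist_force: [0.3, 0.5, 0.4]
opening: 0.317
```

```bash
python3 - <<'E'
from h import *
st();im=snap('wrist','w11.png')
a=snap('scene','scene11.png');b=snap('side','side11.png')
f=lambda x,y,X:cv2.resize(X[y:y+170,x:x+115,::-1],None,fx=3.4,fy=3.4,interpolation=cv2.INTER_CUBIC)
cv2.imwrite('pics/s11z.png',np.hstack([f(315,230,a),f(190,260,b)]))
# predicted hung pose reprojection
c,sn=np.cos(PY),np.sin(PY)
for n in ['scene','side']:
    m=cams.camera_model(n)
    for y,z in [(-.08,.0),(-.03,0),(.08,.15),(.08,.194),(.015,.24)]:
        l=np.array([.0225-.004,y+.027]);q=[PN[0]+c*l[0]-sn*l[1],PN[1]+sn*l[0]+c*l[1],z+.209-.178];u=proj(m,q)[0]
        o=np.array([315,230] if n=='scene' else [190,260]);print(n,y,z,u.round(1),((u-o)*3.4+[0 if n=='scene' else 391,0]).round(0))
E
```

```text
t 19.83 hole local mm x -57.1 y 59.0 z 369.5 | F local 0.16 0.54 0.37 | M [-0.03  0.02  0.03] open 0.317 yaw -0.2000
scene -0.08 0.0 [367.7 319.9] [179. 306.]
scene -0.03 0 [379.5 338.7] [219. 370.]
scene 0.08 0.15 [420.8 341.1] [360. 378.]
scene 0.08 0.194 [425.2 326.1] [375. 327.]
scene 0.015 0.24 [407.6 278.5] [315. 165.]
side -0.08 0.0 [284.7 369.1] [713. 371.]
side -0.03 0 [265.5 393.9] [648. 455.]
side 0.08 0.15 [199.8 390.9] [424. 445.]
side 0.08 0.194 [193.2 367.8] [402. 367.]
side 0.015 0.24 [224.6 300.3] [508. 137.]
```

View pics/s11z.png

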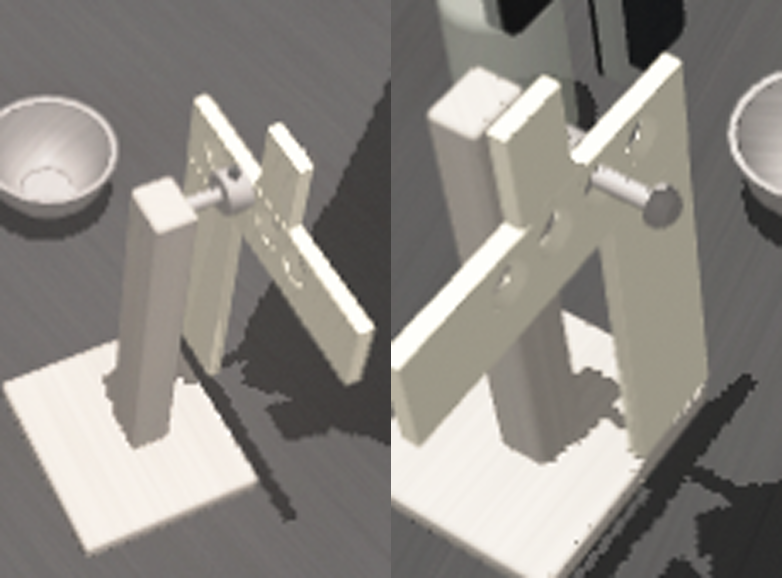

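View pics/w11.png

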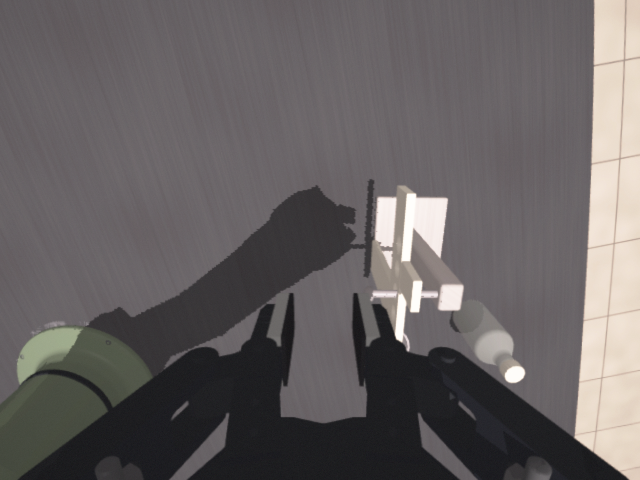

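```bash
python3 - <<'E'
from h import *
m=cams.camera_model('wrist');im=snap('wrist','w12.png');st()
o=np.array([360,170]);cv2.imwrite('pics/w12z.png',cv2.resize(im[170:370,360:480,::-1],None,fx=5,fy=3,interpolation=cv2.INTER_CUBIC))
c,sn=np.cos(PY),np.sin(PY)
for x in (.0185,.0265):
  for y,z in [(.08,.194),(.015,.194),(.015,.24),(-.015,.24),(-.08,.194)]:
    l=np.array([x,y+.027]);q=[PN[0]+c*l[0]-sn*l[1],PN[1]+sn*l[0]+c*l[1],z+.209-.178];u=proj(m,q)[0]
    print(x,y,z,u.round(1),((u-o)*[5,3]).round(0))
E
```

```text
t 20.03 hole local mm x -57.3 y 59.2 z 369.0 | F local 0.51 -0.06 0.43 | M [-0.06 -0.02  0.  ] open 0.321 yaw -0.1999
0.0185 0.08 0.194 [407.6 193.3] [238.  70.]
0.0185 0.015 0.194 [402.4 260. ] [212. 270.]
0.0185 0.015 0.24 [414.2 280.4] [271. 331.]
0.0185 -0.015 0.24 [411.2 311.8] [256. 425.]
0.0185 -0.08 0.194 [395.5 343.3] [177. 520.]
0.0265 0.08 0.194 [416.4 193.4] [282.  70.]
0.0265 0.015 0.194 [410.6 260. ] [253. 270.]
0.0265 0.015 0.24 [423.6 280.4] [318. 331.]
0.0265 -0.015 0.24 [420.3 311.7] [302. 425.]
0.0265 -0.08 0.194 [403.  343.3] [215. 520.]
```

View pics/w12z.png

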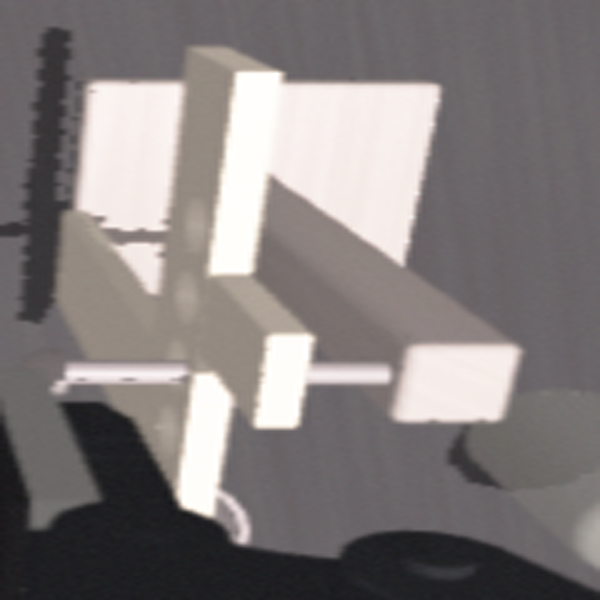

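```bash
python3 - <<'E'
from h import *
print(ctrl.hand_in());st()
E
```

```text
the job is handed in; nothing more can be done
None
the job is handed in; nothing more can be done
```

The guide is hanging on the post by hole_b, level, with its leg pointing down. I handed the job in at about 20 s.

- **Taking it out:** I gripped the tab, lifted the guide about 190 mm clear of the rack and carried it to the post.
- **Hanging it:** Hole_b went over the peg's head with no force felt beyond noise. The plate met the collar with its centre about 22.5 mm behind the neck point, which puts the collar face near +26.5 mm. I pressed on it with about 6.7 N. I then eased off and lowered the guide onto the neck, with about 7 N on the peg at most and the hole centre about 6 mm below the axis. Then I let go and backed off.
- **Last checks:** All three cameras show the guide on the peg by hole_b, level and against the collar. Its edges in the wrist picture lie within about 1–1.5 pixels of the predicted contact pose. The wrist force is back to noise, and the bowl, which shows in the last pictures, is where it was.
- **Not certain:** When the grip opened, the tool moved back about 0.3 mm. A gap that small at the collar would not show in the pictures. I did not measure the rack, scraper or bottle again after the hang, but nothing touched them.

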